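Probe the hidden test point of the coil tester

ROBOT

A 7-joint arm with a two-finger parallel gripper is mounted at the origin on a cart in front of the work surface, level with it; the furniture and walls round the work are solid. World frame = base frame: x ahead of the robot, y to its left, z up, the work surface at z = 0. Lengths are in m, angles in rad, forces in N, time in s.
With the tool pointing down it reaches from about 0.4 to 0.9 m from the base axis. Payload 5.5 kg.
Tool frame: the origin (TCP) lies on the centre line of the jaws, within the pads' length; the fingertips stand 22 mm ahead of it and the grasp point (between the pads) lies 3 mm ahead of it; z points along the fingers, y is the line along which they close (so a half turn about z gives the same grasp; the last joint's range is limited). The gripper opens to 92 mm and grips with 3 to 60 N. Pads are 19 mm wide; open, the fingers measure 130 mm over their backs; the gripper's body (75 mm by 190 mm) begins 47 mm behind the grasp point.
Start: joints at [-0.902, 0.501, -0.427, 1.55, 0.221, 1.138, -0.21], TCP at [0.257, 0.597, 0.249] pointing down, gripper open.
Joint ranges: [-2.88, 2.88], [-0.31, 2.03], [-1.54, 1.56], [0.2, 2.42], [-1.41, 4.55], [0.19, 2.02], [-2.57, 2.57]. Speed limits (rad/s): [2.57, 2.57, 3.14, 3.14, 3.14, 3.14, 3.14].

INTERFACE

Orientations are given as a rotation vector (axis times angle).
In Python, from workcell import ctrl, imaging, hand_in, find_in, outline_of gives the robot as it stands.
- The arm moves only by the tool servo_tool, never from a script. Its argument "steps" is a list of rows, each an object with "offset": the shift along the world's x, y, z in cm, a list of three; "rot": the turn, a rotation vector about the world's x, y, z in degrees, a list of three; "grip": the opening, from 0 (shut) to 1 (fully open). A call has 1 to 20 rows; each row is the pose to reach, as a shift and turn from the pose commanded when the call began; what a row does not reach only later rows make up. A row lasts 1/10 s, in which the tool goes at most 50 mm and 8.59 degrees, less where a joint would pass 70% of its speed; a pose out of reach is approached as far as the arm can. A call with a gripper value outside its range is refused whole. The fingers move at their own pace and stop on an object; "newtons" is the grip in N (left out, the last holds). Time passes only in rows, so rows that repeat a pose let the fingers close. It gives the time, the measured TCP pose, the force, the opening and the grip force at its end, in the units of the state.
- ctrl.sense(): the state, without advancing time (a new reading comes with each control period).
- imaging.grab_frame(name): name is "scene" or "top" or "wrist"; returns the picture (400x640x3 uint8, red, green, blue); there is no depth.
- imaging.camera_model(name): a dict with "fx", "fy", "cx", "cy" (pixels), "pose" (4x4, takes a point from camera to world coordinates); the wrist camera has in their place "mount" (4x4, takes a point from camera to tool coordinates, whose origin is the TCP and whose axes are the flange's). Camera axes: x right, y down, z forward; pixel columns grow to the right and rows downward; lengths in m; the calibration is good to about 2 mm. A picture is of the moment at which its call begins: read the wrist's pose just before it. camera_model takes no time and is no camera call.
- hand_in(): hands the job in; it is judged then, once.
Trained networks look in the newest picture that a camera, given by its name, has taken for a name from the list of things; names that differ only in an ending like _2 or _b are one class to them, and where a whole thing is asked for, a point or a joint stands for the part that bears it (a point fixed in the world has none). Each returns a list of dicts, best first, with "confidence" (0 to 1); they miss things now and then, are a little off and sometimes report something else, mostly with a low value. They report only what shows in the picture. A call takes as long as a camera call. They do not tell look-alikes from the thing itself.
- find_in(camera, name): "box" ([centre column, centre row, width, height] in pixels, round what is visible of it).
- outline_of(camera, name): "region" (400x640 bool, what is visible of it) and "box" ([centre column, centre row, width, height] in pixels, round what is visible of it).
The state is a dict: "clock": time; "joints": joint angles; "qvel": joint speeds; "effort": joint torques, N m; "ee_pos": TCP position; "tool_rot": TCP orientation; "contact_force": force on the tool from outside, world axes, zero at the start; "torque": the same for the moment, N m; "width": finger opening in m; "grip_force": force on a finger pad.
Only numpy, scipy, OpenCV 4.12 (cv2) and the standard library are available. Lean on these libraries where they do the work, as an engineer would, in place of code of your own. Each camera call takes 0.05 s, during which the arm holds its last target. There are 200 camera calls.

TASK

Test the copper coil in the bench tester: first shut the clear hood over it, then take the red spring-tipped probe, feel along the tester's guide slot with its tip until the tip drops into the hidden test point, and push it well in until the contact is fully down, holding it there for about a second. Then stand the probe back in its stand, leaving the hood shut, the coil in its nest and everything else where it is.

Things in the scene. Friction and masses are not known exactly. Their poses are not given: they have to be found in the camera images.
- tester: Bench coil tester, grey box 150 (x) x 190 (y) x 70 mm high, fixed to the bench. Origin: centre of its underside; x points to its back (away from its front panel with knob and meter window), y to its left, z up. Left half: an open well with the coil in a nest, under the hood. Right half: a flat black deck, 70 mm high, with the white-lipped guide slot.
- slot (a point): Middle of the guide slot's mouth at deck height (70 mm above the bench). The slot runs 60 mm along the tester's x axis (30 mm either way). It is 25 mm wide at the deck; 45 degree white lips narrow it to a 7 mm wide channel from 9 mm below the deck. The channel's floor, 14 mm below the deck, is the black face of a contact bar with the hidden hole.
- test_contact (a joint): Travel (m) of the sprung black carbon contact in the hidden hole: 0 at rest, 0.004 fully down; about 1 N pushes it down, it springs back. The hole, 8 mm wide, black in black, lies on the channel's centre line within 20 mm of the slot's middle; where, differs each time. The contact stands 9 mm down the hole (23 mm below the deck). Only the probe's needle reaches it.
- hood (a joint): Hinge angle of the clear hood with yellow frame over the coil well, rad: 0 shut (flat on the tester's top), larger = open; it starts 0.75 to 1.2 open. The hinge is stiff: the hood stays where it is left, and about 1 to 2 N at its front edge moves it. It may be pushed down on its outer face.
- hood_hinge (a point): Middle of the hood's hinge axis, at the back of the well; the axis runs along the tester's y. The hood is a flat frame 104 mm long (from the hinge towards the tester's front when shut), 90 mm wide and 8 mm thick (4 mm either side of the plane through the hinge axis).
- hood_edge (a point): Middle of the hood's front bar, on its outer (upper) face, 100 mm from the hinge axis; moves with the hood. A small black finger tab projects 19 mm farther.
- nest (a point): Centre of the nest's floor, 30 mm above the bench, where the coil stands in a cup 48 mm wide inside.
- coil_on_test: Copper-wound black bobbin, 44 mm diameter, 24 mm high, loose in the tester's nest, origin at the centre of its underside, z up.
- probe: Test probe standing upright in its stand, tip down, about 0.08 kg. Origin: centre of the underside of its round finger guard (30 mm diameter, 4 mm thick), which rests on the stand's rim; z points up to the handle's top. Red handle, 16 mm diameter, from 4 to 92 mm above the origin. Below the origin a black nose, 13 mm diameter, tapering to 7 mm at 30 mm below; then the needle.
- probe_tip (a point): Round end of the probe's brass needle (4 mm diameter), 66 mm below the probe's origin along its z axis when fully out. The needle is sprung and slides up into the nose by up to 10 mm: 1.6 N to start, 0.4 N more for each mm.
- stand_rim (a point): Centre of the mouth of the probe stand's upright tube, 95 mm above the bench; the tube is 17 mm wide inside, 25 mm outside, 79 mm deep, on a round dark base of 64 mm diameter, fixed. The probe's guard rests on this rim.
- coil_next: Copper-wound bobbin, 44 mm diameter, 24 mm high, standing on the bench left of the tester; a bystander.
- coil_taped: Blue-taped bobbin, 44 mm diameter, 24 mm high, standing on the bench left of the tester; a bystander.
- flux_tin: Round tin with green lid, 57 mm diameter, 22 mm high, near the bench's front right corner; a bystander.
- glue_bottle: Yellow glue bottle with spout, 39 mm diameter, 108 mm high, at the back right; a bystander.
Not all that is in view belongs to the job. What is meant by the probe is not turquoise, and is the smaller of those in its own colour.

How it is judged:
On the way, in this order (a step that is already met when the one before it is completed fails the run):
1. the hood is shut (value of joint hood below 0.05 rad), for 0.2 s.
2. with the hood shut, the probe holds the hidden contact fully down (more than 3 mm of 4) for half a second (value of joint test_contact above 0.003 m and value of joint hood below 0.05 rad), for 0.5 s.
At the end, for the whole second after the job is handed in: The probe stands upright (within 7 degrees) and at rest in its stand with its guard on the rim (within 7 mm), the hood is shut (under 0.05 rad), the test contact has sprung back and the coil is in its nest (within 8 mm) (distance between probe and stand_rim below 0.007 m and angle between probe's own z axis and vertical below 0.12 rad and linear speed of probe below 0.02 m/s and value of joint hood below 0.05 rad and value of joint test_contact below 0.001 m and distance between coil_on_test and nest below 0.008 m); the robot touches nothing.
It fails at once if the test contact is pressed while the hood is open (value of joint test_contact above 0.002 m and value of joint hood above 0.1 rad).
It fails at once if the coil leaves its nest (distance between coil_on_test and nest above 0.015 m).
It fails at once if a bystander is moved by more than 25 mm (distance of any of coil_next, coil_taped, flux_tin, glue_bottle from where it was at the start of the episode above 0.025 m).
It also fails if it takes over 64 s, if anything falls off the work surface, if the arm or the gripper's body presses on something with over 40 N, if the wrist force passes 120 N, or if a joint passes its speed limit or range.

## Working session

There is one attempt and no reset: what is moved stays moved. The work goes in short steps, Python scripts to look and compute and a tool call to move; the robot and the scene stay as the last step left them, time stands still between calls to the robot, and variables do not carry over. Pictures are saved under pics/ and viewed, at most 10 in all, crops included, and the job is handed in when it is done.

Besides the shell and the picture viewer there is one more tool, called after ">>>" as a command line: name --argument value ..., lists and objects as JSON in quotes. servo_tool: Moves the arm, as the interface text tells. Its arguments: {"type":"object","properties":{"steps":{"type":"array"},"newtons":{"type":"number"}},"required":["steps"]}

```bash
ls; mkdir -p pics
python3 - <<'E'
from workcell import ctrl, imaging, find_in
import cv2, numpy as np
for c in("scene","top"):
    im=imaging.grab_frame(c); cv2.imwrite(f"pics/{c}0.png",im[:,:,::-1])
    m=imaging.camera_model(c); print(c,m['fx'],m['fy'],m['cx'],m['cy'],np.round(m['pose'],4).tolist())
    for n in ("probe","stand_rim","tester","hood","coil_on_test","slot"):
        try: print(n,[(np.round(d['box']).tolist(),round(d['confidence'],2)) for d in find_in(c,n)][:4])
        except Exception as e: print(n,e)
print(imaging.camera_model("wrist"))
print(ctrl.sense())
E
```

```text
pics
scene 400.22695433140154 400.22695433140154 313.53780729172917 201.54357052679552 [[-0.8313, -0.39, 0.396, 0.1664], [-0.5557, 0.5694, -0.6058, 0.4059], [0.0107, -0.7237, -0.6901, 0.6761], [0.0, 0.0, 0.0, 1.0]]
probe [([344.0, 124.0, 15.0, 59.0], 0.77), ([385.0, 178.0, 13.0, 53.0], 0.76), ([382.0, 138.0, 14.0, 35.0], 0.7)]
stand_rim [([372.0, 172.0, 22.0, 38.0], 0.61)]
tester [([314.0, 236.0, 116.0, 108.0], 0.85)]
hood [([296.0, 217.0, 56.0, 33.0], 0.91)]
coil_on_test [([302.0, 241.0, 19.0, 24.0], 0.74), ([316.0, 236.0, 115.0, 105.0], 0.6), ([267.0, 321.0, 26.0, 28.0], 0.53), ([382.0, 136.0, 10.0, 35.0], 0.45)]
slot [([315.0, 234.0, 113.0, 100.0], 0.85)]
top 395.48005736705375 395.48005736705375 320.1175602336016 199.9146865113121 [[-0.0176, -0.9763, 0.2158, 0.2562], [-0.9998, 0.0157, -0.0105, -0.1218], [0.0069, -0.2159, -0.9764, 1.1881], [0.0, 0.0, 0.0, 1.0]]
probe [([392.0, 217.0, 20.0, 18.0], 0.7), ([368.0, 231.0, 14.0, 11.0], 0.64), ([400.0, 172.0, 21.0, 24.0], 0.6)]
stand_rim [([392.0, 219.0, 19.0, 20.0], 0.55)]
tester [([303.0, 212.0, 70.0, 57.0], 0.74)]
hood [([287.0, 199.
[... 623 characters left out ...]
ints': array([-0.90178284,  0.50086237, -0.42701976,  1.55036636,  0.22076536,
        1.13828829, -0.21031281]), 'qvel': array([-1.35413486e-04,  1.79506466e-03,  2.47379252e-04,  8.98528182e-05,
       -7.72371574e-04,  2.17147075e-03, -2.72913736e-04]), 'effort': array([ 6.51240152e-04, -5.66261315e+01, -5.80829948e+00, -2.79451311e+01,
       -6.64321356e-02,  2.05746002e-02,  4.58450234e-05]), 'ee_pos': array([0.25655334, 0.59725222, 0.24876804]), 'tool_rot': array([-6.33055746e-01, -3.07709568e+00, -1.65371255e-04]), 'contact_force': array([-0.34611655, -1.0844095 , -0.39602192]), 'torque': array([ 0.02128633,  0.0381206 , -0.02565167]), 'grip_force': 0.0, 'width': 0.09172118123064216}
```

Run:
```python
import cv2
a=cv2.imread("pics/scene0.png")[80:370,210:450]; cv2.imwrite("pics/s1.png",cv2.resize(a,None,fx=2.06,fy=2.06,interpolation=cv2.INTER_CUBIC))
a=cv2.imread("pics/top0.png")[130:290,230:440]; cv2.imwrite("pics/t1.png",cv2.resize(a,None,fx=3.6,fy=3.6,interpolation=cv2.INTER_CUBIC))
```

```text
(no output)
```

View pics/s1.png

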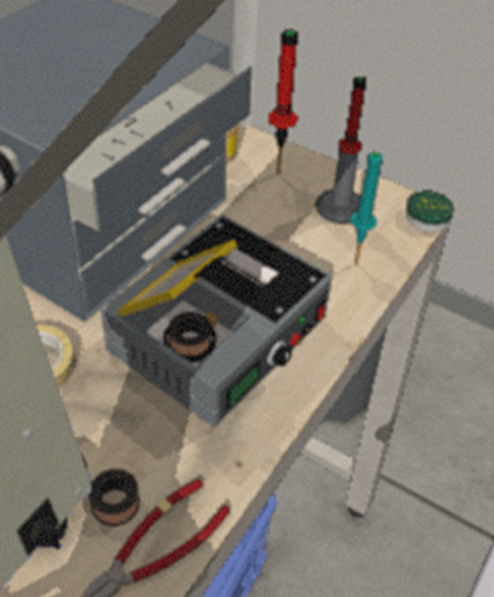

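View pics/t1.png

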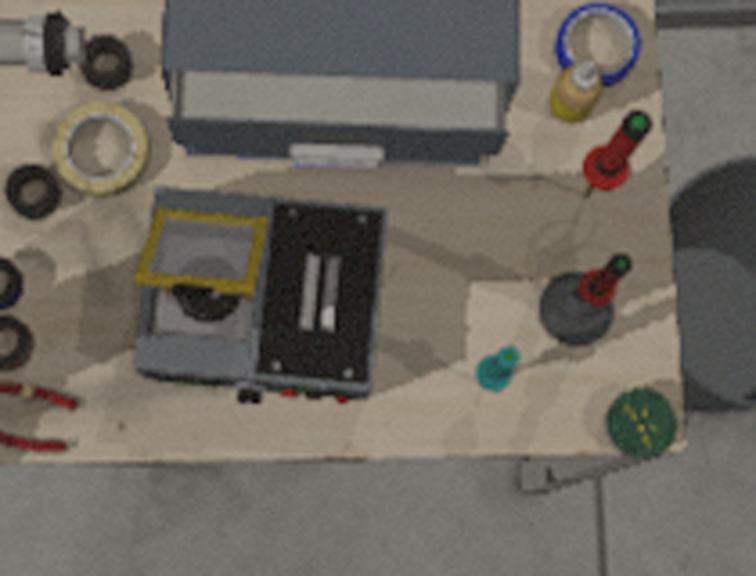

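```bash
cat > h.py <<'E'
import numpy as np, cv2
from scipy.spatial.transform import Rotation as R
from workcell import ctrl, imaging, find_in, outline_of
def cam(c,st=None):
    m=imaging.camera_model(c)
    if c=="wrist":
        T=np.eye(4);T[:3,:3]=R.from_rotvec(st['tool_rot']).as_matrix();T[:3,3]=st['ee_pos'];P=T@m['mount']
    else: P=np.array(m['pose'])
    return m,P
def ray(c,uv,z,st=None):
    m,P=cam(c,st); d=P[:3,:3]@[(uv[0]-m['cx'])/m['fx'],(uv[1]-m['cy'])/m['fy'],1]
    return P[:3,3]+d*(z-P[2,3])/d[2]
def proj(c,p,st=None):
    m,P=cam(c,st); q=P[:3,:3].T@(np.asarray(p)-P[:3,3]); return np.array([m['fx']*q[0]/q[2]+m['cx'],m['fy']*q[1]/q[2]+m['cy']])
def tri(l):
    A=np.zeros((3,3));b=np.zeros(3)
    for c,uv in l:
        m,P=cam(c); d=P[:3,:3]@[(uv[0]-m['cx'])/m['fx'],(uv[1]-m['cy'])/m['fy'],1];d/=np.linalg.norm(d);M=np.eye(3)-np.outer(d,d);A+=M;b+=M@P[:3,3]
    return np.linalg.solve(A,b)
E
python3 - <<'E'
from h import *
T=lambda x,y:(230+x/3.6,130+y/3.6)
S=lambda x,y:(210+x/2.06,80+y/2.06)
for n,p in dict(bl=(160,190),br=(384,209),fr=(370,390),fl=(136,372),slot=(321,292),slotb=(324,255),slotf=(318,330)).items(): print(n,ray("top",T(*p),.07).round(4))
for n,p in dict(br=(226,218),fr=(330,268),fl=(212,405),slot=(248,264)).items(): print('S',n,ray("scene",S(*p),.07).round(4))
print('guard',tri([("top",T(597,289)),("scene",S(350,146))]).round(4))
print('htop',tri([("top",T(622,263)),("scene",S(360,80))]).round(4))
print('bigred guard',tri([("top",T(606,168)),("scene",S(283,120))]).round(4), 'turq top',tri([("top",T(510,355)),("scene",S(375,155))]).round(4))
print('drawer front lip',ray("top",T(185,135),.15).round(3),ray("top",T(335,160),.12).round(3),tri([("top",T(338,150)),("scene",S(188,155))]).round(3))
print('hood edge R',tri([("top",T(256,290)),("scene",S(236,243))]).round(4),'L',tri([("top",T(138,285)),("scene",S(122,310))]).round(4),'hinge',tri([("top",T(267,216)),("scene",S(180,255))]))
E
```

```text
bl [ 0.5567 -0.0014  0.07  ]
br [ 0.538  -0.1828  0.07  ]
fr [ 0.3912 -0.1678  0.07  ]
fl [0.4085 0.0164 0.07  ]
slot [ 0.4704 -0.1306  0.07  ]
slotb [ 0.5006 -0.1335  0.07  ]
slotf [ 0.4397 -0.1277  0.07  ]
S br [ 0.5315 -0.1775  0.07  ]
S fr [ 0.3988 -0.1729  0.07  ]
S fl [0.4043 0.0403 0.07  ]
S slot [ 0.4727 -0.1295  0.07  ]
guard [ 0.4658 -0.3466  0.0931]
htop [ 0.4671 -0.3476  0.1826]
bigred guard [ 0.5666 -0.3623  0.0818] turq top [ 0.4055 -0.2673  0.1551]
drawer front lip [ 0.578 -0.029  0.15 ] [ 0.565 -0.143  0.12 ] [ 0.559 -0.145  0.166]
hood edge R [ 0.4589 -0.0814  0.1444] L [0.4897 0.0207 0.1167] hinge [ 0.53026652 -0.08836336  0.08439026]
```

View pics/top0.png

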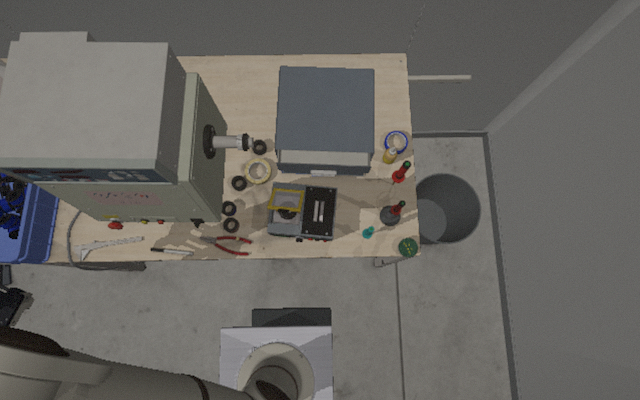

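View pics/scene0.png

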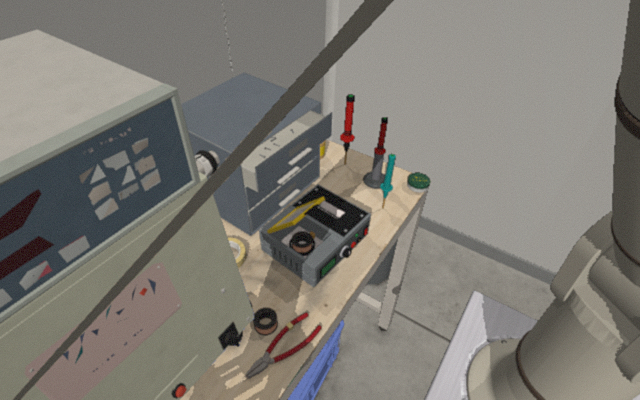

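Run:
```python
from h import *
for p in [(221,225),(228,140),(180,220),(90,220)]: print(p,ray("top",p,0).round(3))
for p in [(252,320),(258,300),(220,395)]: print('S',p,ray("scene",p,0).round(3))
print('panel top right',tri([("top",(197,73)),("scene",(175,88))]))
for p in [(180,70),(155,182)]:print(ray("top",p,.45).round(3))
for z in(0.1,.2,.3,.4): print(z,ray("top",(195,220),z).round(3),ray("top",(157,180),z).round(3))
```

```text
(221, 225) [0.446 0.167 0.   ]
(228, 140) [0.719 0.155 0.   ]
(180, 220) [0.463 0.292 0.   ]
(90, 220) [0.468 0.564 0.   ]
S (252, 320) [0.471 0.143 0.   ]
S (258, 300) [0.489 0.104 0.   ]
S (220, 395) [0.427 0.276 0.   ]
panel top right [0.65876624 0.09625936 0.42047084]
[0.697 0.153 0.45 ]
[0.46  0.187 0.45 ]
0.1 [0.445 0.215 0.1  ] [0.562 0.329 0.1  ]
0.2 [0.428 0.184 0.2  ] [0.534 0.287 0.2  ]
0.3 [0.41  0.153 0.3  ] [0.506 0.246 0.3  ]
0.4 [0.393 0.122 0.4  ] [0.478 0.205 0.4  ]
```

>>> servo_tool --steps '[{"offset":[1,-3.5,0],"rot":[0,0,6],"grip":0},{"offset":[2,-7.5,0],"rot":[0,0,12],"grip":0},{"offset":[3,-11.5,0],"rot":[0,0,18],"grip":0},{"offset":[4,-15.5,0],"rot":[0,0,18],"grip":0},{"offset":[5,-19.5,0],"rot":[0,0,18],"grip":0},{"offset":[6.5,-24,0],"rot":[0,0,18],"grip":0},{"offset":[8,-28.5,0],"rot":[0,0,18],"grip":0},{"offset":[9.5,-33,0],"rot":[0,0,18],"grip":0},{"offset":[10.5,-37,0],"rot":[0,0,18],"grip":0},{"offset":[11.5,-41,0],"rot":[0,0,18],"grip":0},{"offset":[12.3,-45,0],"rot":[0,0,18],"grip":0},{"offset":[13,-49,0],"rot":[0,0,18],"grip":0},{"offset":[13.5,-53,0],"rot":[0,0,18],"grip":0},{"offset":[14,-57,0],"rot":[0,0,18],"grip":0},{"offset":[14,-60,0],"rot":[0,0,18],"grip":0},{"offset":[14,-63,0],"rot":[0,0,18],"grip":0},{"offset":[14,-67,0],"rot":[0,0,18],"grip":0},{"offset":[14,-67,0],"rot":[0,0,18],"grip":0}]'

```text
clock: 2.5
ee_pos: [0.3964, -0.0775, 0.2491]
tool_rot: [0.155, 3.137, -0.003]
contact_force: [0.6, -0.1, 0.9]
width: 0.0005
grip_force: 0.0
```

Run:
```python
from h import *
import pickle
st=ctrl.sense(); im=imaging.grab_frame("wrist"); cv2.imwrite("pics/w1.png",im[:,:,::-1]); pickle.dump(st,open("st1.pkl","wb"))
print(st['clock'],st['ee_pos'],st['tool_rot'],st['joints'].round(2),st['contact_force'])
for n in("hood","tester","probe","stand_rim","coil_on_test"): print(n,[(np.round(d['box']).tolist(),round(d['confidence'],2)) for d in find_in("wrist",n)][:4])
```

```text
2.5 [ 0.39635338 -0.07752263  0.24910768] [ 1.54831414e-01  3.13680942e+00 -2.67384377e-03] [ 0.14  0.02 -0.01  2.14  0.    0.98  1.6 ] [ 0.60441523 -0.13060605  0.89866301]
hood []
tester [([324.0, 201.0, 162.0, 59.0], 0.89)]
probe [([148.0, 220.0, 93.0, 53.0], 0.76), ([478.0, 198.0, 41.0, 36.0], 0.4)]
stand_rim [([136.0, 239.0, 61.0, 36.0], 0.92)]
coil_on_test [([356.0, 226.0, 22.0, 4.0], 0.46)]
```

View pics/w1.png

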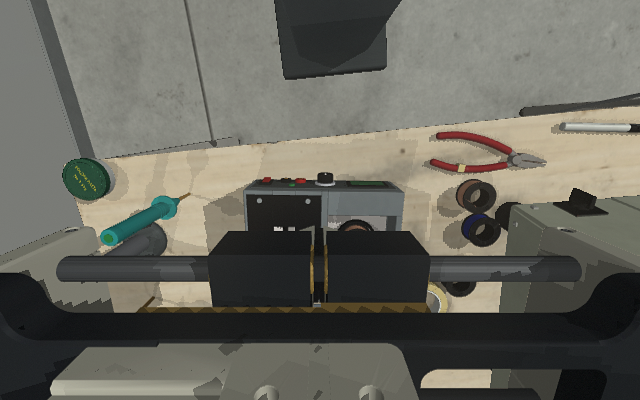

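Run:
```python
from h import *
from scipy.optimize import least_squares
T=lambda x,y:np.array((230+x/3.6,130+y/3.6))
S=lambda x,y:np.array((210+x/2.06,80+y/2.06))
psi=-.095; X=np.array([np.cos(psi),np.sin(psi),0]);Y=np.array([-X[1],X[0],0]);Z=np.array([0,0,1])
obs=[("top",T(138,285),1,1),("top",T(256,294),1,-1),("top",T(268,215),0,-1),("top",T(156,210),0,1),("scene",S(120,312),1,1),("scene",S(237,243),1,-1)]
def f(p):
    h=np.array(p[:3]);r=[]
    for c,uv,a,s in obs:
        q=h+s*.045*Y+a*.104*(-np.cos(p[3])*X+np.sin(p[3])*Z); r+=list(proj(c,q)-uv)
    return r
s=least_squares(f,[.53,-.04,.075,.9]);print(s.x,np.round(s.fun,1)); h=s.x[:3];th=s.x[3]
print('edge',h+.1*(-np.cos(th)*X+np.sin(th)*Z),'shut',h-.1*X)
```

```text
[ 0.54328344 -0.03646048  0.04720252  0.89691644] [-2.2 -5.7 -2.2 -5.7 -2.3  0.4 -1.4 -0.5 17.4 -2.9 -8.8  4.7]
edge [ 0.48116257 -0.03054118  0.12534317] shut [ 0.44373435 -0.02697477  0.04720252]
```

Run:
```python
from h import *
from scipy.optimize import least_squares
T=lambda x,y:np.array((230+x/3.6,130+y/3.6))
S=lambda x,y:np.array((210+x/2.06,80+y/2.06))
psi=-.095; X=np.array([np.cos(psi),np.sin(psi),0]);Y=np.array([-X[1],X[0],0]);Z=np.array([0,0,1])
obs=[("top",T(138,285),1,1),("top",T(256,294),1,-1),("top",T(268,215),0,-1),("top",T(156,210),0,1),("scene",S(120,312),0,1),("scene",S(237,243),1,-1)]
def f(p):
    h=np.array(p[:3]);r=[]
    for c,uv,a,s in obs:
        q=h+s*.045*Y+a*.104*(-np.cos(p[3])*X+np.sin(p[3])*Z); r+=list(proj(c,q)-uv)
    return r
s=least_squares(f,[.53,-.04,.075,.9]);print(s.x,np.round(s.fun,1)); h=s.x[:3];th=s.x[3]
print('edge',h+.1*(-np.cos(th)*X+np.sin(th)*Z),'shut',h-.1*X, 'proj fl',(proj("scene",h+.045*Y+.104*(-np.cos(th)*X+np.sin(th)*Z))-[210,80])*2.06)
```

```text
[ 0.53594422 -0.044072    0.07262205  0.76301036] [-0.5 -0.6  0.1 -0.5 -0.   0.7  0.2 -0.3 -0.2 -0.2  0.7  0.4]
edge [ 0.46399423 -0.03721611  0.14173208] shut [ 0.43639513 -0.03458628  0.07262205] proj fl [175.73546336 297.40016881]
```

>>> servo_tool --steps '[{"offset":[4,2,-1],"rot":[0,0,0],"grip":0},{"offset":[8.2,3.5,-3],"rot":[0,0,0],"grip":0},{"offset":[8.2,3.5,-6],"rot":[0,0,0],"grip":0},{"offset":[8.2,3.5,-8],"rot":[0,0,0],"grip":0},{"offset":[7.7,3.5,-9.2],"rot":[0,0,0],"grip":0},{"offset":[7,3.5,-10.2],"rot":[0,0,0],"grip":0},{"offset":[6.5,3.5,-11.2],"rot":[0,0,0],"grip":0},{"offset":[6.1,3.5,-12.2],"rot":[0,0,0],"grip":0},{"offset":[5.7,3.5,-13.2],"rot":[0,0,0],"grip":0},{"offset":[5.5,3.5,-14],"rot":[0,0,0],"grip":0},{"offset":[5.3,3.5,-14.6],"rot":[0,0,0],"grip":0},{"offset":[5.3,3.5,-14.9],"rot":[0,0,0],"grip":0},{"offset":[5.3,3.5,-14.9],"rot":[0,0,0],"grip":0},{"offset":[5.3,3.5,-14.9],"rot":[0,0,0],"grip":0}]'

```text
clock: 4.2
ee_pos: [0.4498, -0.0379, 0.0998]
tool_rot: [0.144, 3.138, -0.0]
contact_force: [0.7, -0.1, 0.4]
width: 0.0003
grip_force: 0.0
```

>>> servo_tool --steps '[{"offset":[0,0,-0.2],"rot":[0,0,0],"grip":0},{"offset":[0,0,-0.4],"rot":[0,0,0],"grip":0},{"offset":[0,0,-0.4],"rot":[0,0,0],"grip":0}]'

```text
clock: 4.5
ee_pos: [0.4502, -0.0378, 0.0982]
tool_rot: [0.144, 3.137, -0.0]
contact_force: [-8.7, 0.4, 28.0]
width: 0.0002
grip_force: 14.3
```

>>> servo_tool --steps '[{"offset":[0,0,4],"rot":[0,0,0],"grip":0},{"offset":[0.3,-1,8],"rot":[0,0,0],"grip":0.5},{"offset":[0.5,-5,11],"rot":[0,0,0],"grip":0.5},{"offset":[0.7,-9,14],"rot":[0,0,0],"grip":0.5},{"offset":[0.9,-13,16.5],"rot":[0,0,0],"grip":0.5},{"offset":[1.1,-17.5,18.4],"rot":[0,0,0],"grip":0.5},{"offset":[1.3,-22,18.4],"rot":[0,0,0],"grip":0.5},{"offset":[1.5,-26,18.4],"rot":[0,0,0],"grip":0.5},{"offset":[1.6,-29,18.4],"rot":[0,0,0],"grip":0.5},{"offset":[1.6,-30.9,18.4],"rot":[0,0,0],"grip":0.5},{"offset":[1.6,-30.9,18.4],"rot":[0,0,0],"grip":0.5},{"offset":[1.6,-30.9,18.4],"rot":[0,0,0],"grip":0.5}]'

```text
clock: 5.7
ee_pos: [0.4654, -0.3463, 0.2794]
tool_rot: [-0.145, -3.138, -0.001]
contact_force: [1.1, -0.1, -1.2]
width: 0.0461
grip_force: 0.0
```

Run:
```python
from h import *
import pickle
st=ctrl.sense(); im=imaging.grab_frame("wrist"); cv2.imwrite("pics/w2.png",im[:,:,::-1]); pickle.dump(st,open("st2.pkl","wb"))
print(st['clock'],st['ee_pos'],st['tool_rot'],st['joints'].round(2),st['contact_force'])
for n in("probe","stand_rim"): print(n,[(np.round(d['box']).tolist(),round(d['confidence'],2)) for d in find_in("wrist",n)][:4])
im=imaging.grab_frame("top"); cv2.imwrite("pics/t2.png",im[:,:,::-1])
print('exp guard',proj("wrist",[.4658,-.3466,.097],st),'top',proj("wrist",[.4658,-.3466,.187],st))
a=cv2.imread("pics/w2.png")[60:260,190:510]
b=cv2.imread("pics/t2.png")[170:250,250:378]
cv2.imwrite("pics/c2.png",np.hstack([cv2.resize(a,(400,250)),cv2.resize(b,(400,250))]))
```

```text
5.7 [ 0.46544327 -0.34633807  0.2794309 ] [-1.44730964e-01 -3.13779085e+00 -1.32723677e-03] [ 0.48  0.32  0.14  1.71 -0.05  1.12  2.11] [ 1.07822463 -0.12922273 -1.16771311]
probe [([320.0, 196.0, 26.0, 43.0], 0.92), ([392.0, 124.0, 44.0, 24.0], 0.88), ([317.0, 271.0, 23.0, 75.0], 0.8)]
stand_rim [([320.0, 171.0, 41.0, 37.0], 0.86)]
exp guard [317.86861093 184.86856431] top [317.86496963 207.71154343]
```

View pics/c2.png

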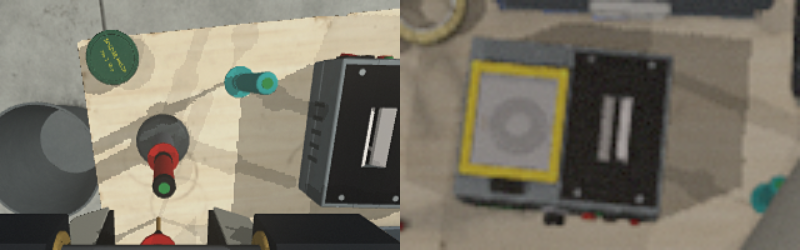

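>>> servo_tool --newtons 35 --steps '[{"offset":[0,0.25,-3],"rot":[0,0,0],"grip":0.5},{"offset":[0,0.25,-6.5],"rot":[0,0,0],"grip":0.5},{"offset":[0,0.25,-10],"rot":[0,0,0],"grip":0.5},{"offset":[0,0.25,-12.7],"rot":[0,0,0],"grip":0.5},{"offset":[0,0.25,-12.7],"rot":[0,0,0],"grip":0.35},{"offset":[0,0.25,-12.7],"rot":[0,0,0],"grip":0.22},{"offset":[0,0.25,-12.7],"rot":[0,0,0],"grip":0.1},{"offset":[0,0.25,-12.7],"rot":[0,0,0],"grip":0.0},{"offset":[0,0.25,-12.7],"rot":[0,0,0],"grip":0.0},{"offset":[0,0.25,-12.7],"rot":[0,0,0],"grip":0.0},{"offset":[0,0.25,-12.7],"rot":[0,0,0],"grip":0.0},{"offset":[0,0.25,-12.7],"rot":[0,0,0],"grip":0.0}]'

```text
clock: 7.1
ee_pos: [0.4667, -0.345, 0.1545]
tool_rot: [0.144, 3.135, -0.002]
contact_force: [-0.8, 1.0, 6.3]
width: 0.0156
grip_force: 35.0
```

>>> servo_tool --steps '[{"offset":[0,0,1],"rot":[0,0,0],"grip":0},{"offset":[0,0,4],"rot":[0,0,0],"grip":0},{"offset":[0,0,7.5],"rot":[0,0,0],"grip":0},{"offset":[0,0,9.5],"rot":[0,0,0],"grip":0},{"offset":[0,2,9.5],"rot":[0,0,0],"grip":0},{"offset":[0,5.5,9.5],"rot":[0,0,0],"grip":0},{"offset":[0.1,9.5,9.5],"rot":[0,0,0],"grip":0},{"offset":[0.3,13.5,8.5],"rot":[0,0,0],"grip":0},{"offset":[0.4,17,8],"rot":[0,0,0],"grip":0},{"offset":[0.5,20,7.5],"rot":[0,0,0],"grip":0},{"offset":[0.5,21.4,7],"rot":[0,0,0],"grip":0},{"offset":[0.5,21.4,7],"rot":[0,0,0],"grip":0},{"offset":[0.5,21.4,7],"rot":[0,0,0],"grip":0}]'

```text
clock: 8.4
ee_pos: [0.4705, -0.131, 0.2232]
tool_rot: [0.144, 3.138, -0.001]
contact_force: [0.8, 0.4, -0.6]
width: 0.0151
grip_force: 35.0
```

Run:
```python
from h import *
st=ctrl.sense(); im=imaging.grab_frame("wrist"); cv2.imwrite("pics/w3.png",im[:,:,::-1])
p=st['ee_pos'];print(st['clock'],p,st['tool_rot'],st['contact_force'],st['width'])
print('exp tip',proj("wrist",p-[0,0,.0595+.066],st),'slot mid',proj("wrist",[.4707,-.1305,.07],st))
a=cv2.imread("pics/w3.png")[100:300,220:420]
im=imaging.grab_frame("scene")[:,:,::-1][100:300,220:420]
cv2.imwrite("pics/c3.png",np.hstack([cv2.resize(a,(600,600)),cv2.resize(im,(600,600))])[:, :])
cv2.imwrite("pics/c3.png",cv2.resize(cv2.imread("pics/c3.png"),(800,400)))
```

```text
8.4 [ 0.47050553 -0.13096214  0.22319507] [ 1.43639592e-01  3.13810671e+00 -9.99404221e-04] [ 0.77842759  0.40377222 -0.60804894] 0.015129959159487418
exp tip [318.28588108 197.15667495] slot mid [318.73301033 190.52392023]
```

View pics/c3.png

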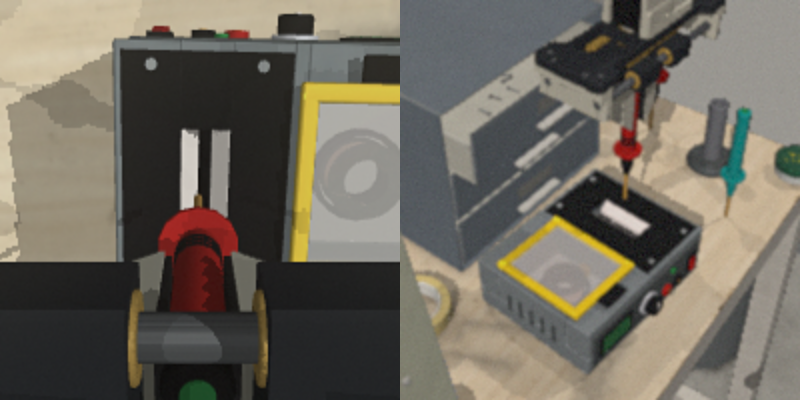

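Run:
```python
from h import *
st=ctrl.sense()
for x in (191,205,219): print(ray("wrist",(220+x/2,100+(129 if x else 0)/2),.07,st).round(4))
for y in (129,190): print(ray("wrist",(220+205/2,100+y/2),.07,st).round(4), [ray("wrist",(220+x/2,100+y/2),.07,st).round(4)[1] for x in(180,230)])
```

```text
[ 0.4427 -0.1322  0.07  ]
[ 0.4434 -0.1249  0.07  ]
[ 0.4441 -0.1176  0.07  ]
[ 0.4434 -0.1249  0.07  ] [np.float64(-0.1379), np.float64(-0.1119)]
[ 0.4762 -0.1279  0.07  ] [np.float64(-0.1413), np.float64(-0.1145)]
```

>>> servo_tool --steps '[{"offset":[-2.1,0.4,0],"rot":[0,0,0],"grip":0},{"offset":[-2.1,0.4,-1],"rot":[0,0,0],"grip":0},{"offset":[-2.1,0.4,-2],"rot":[0,0,0],"grip":0},{"offset":[-2.1,0.4,-3],"rot":[0,0,0],"grip":0},{"offset":[-2.1,0.4,-3.5],"rot":[0,0,0],"grip":0},{"offset":[-2.1,0.4,-3.9],"rot":[0,0,0],"grip":0},{"offset":[-2.1,0.4,-3.9],"rot":[0,0,0],"grip":0},{"offset":[-2.1,0.4,-3.9],"rot":[0,0,0],"grip":0}]'

```text
clock: 9.3
ee_pos: [0.4498, -0.1263, 0.1837]
tool_rot: [-0.144, -3.138, 0.0]
contact_force: [0.4, 0.3, -0.4]
width: 0.0155
grip_force: 35.0
```

>>> servo_tool --steps '[{"offset":[0,0,-0.3],"rot":[0,0,0],"grip":0},{"offset":[0,0,-0.5],"rot":[0,0,0],"grip":0},{"offset":[0,0,-0.5],"rot":[0,0,0],"grip":0},{"offset":[0,0,-0.5],"rot":[0,0,0],"grip":0}]'

```text
clock: 9.7
ee_pos: [0.4501, -0.1264, 0.1791]
tool_rot: [0.144, 3.137, -0.0]
contact_force: [0.8, -1.3, 1.8]
width: 0.0156
grip_force: 35.0
```

>>> servo_tool --steps '[{"offset":[0,-0.1,0],"rot":[0,0,0],"grip":0},{"offset":[0,-0.2,0],"rot":[0,0,0],"grip":0},{"offset":[0,-0.2,0],"rot":[0,0,0],"grip":0}]'

```text
clock: 10.0
ee_pos: [0.4498, -0.1278, 0.1788]
tool_rot: [0.144, 3.138, 0.001]
contact_force: [-0.4, 2.3, 2.0]
width: 0.0155
grip_force: 35.0
```

>>> servo_tool --steps '[{"offset":[0,0.1,0],"rot":[0,0,0],"grip":0},{"offset":[0,0.1,0],"rot":[0,0,0],"grip":0},{"offset":[0,0.1,0],"rot":[0,0,0],"grip":0}]'

```text
clock: 10.3
ee_pos: [0.4497, -0.1273, 0.1788]
tool_rot: [0.144, 3.138, -0.0]
contact_force: [1.9, 1.5, 1.4]
width: 0.0153
grip_force: 35.0
```

>>> servo_tool --steps '[{"offset":[0.15,-0.01,0],"rot":[0,0,0],"grip":0},{"offset":[0.3,-0.03,0],"rot":[0,0,0],"grip":0},{"offset":[0.3,-0.03,0],"rot":[0,0,0],"grip":0}]'

```text
clock: 10.6
ee_pos: [0.4516, -0.1275, 0.1783]
tool_rot: [-0.144, -3.136, -0.0]
contact_force: [-1.6, 1.9, 2.3]
width: 0.0157
grip_force: 35.0
```

>>> servo_tool --steps '[{"offset":[0.15,-0.01,0],"rot":[0,0,0],"grip":0},{"offset":[0.3,-0.01,0],"rot":[0,0,0],"grip":0},{"offset":[0.3,-0.01,0],"rot":[0,0,0],"grip":0}]'

```text
clock: 10.9
ee_pos: [0.4555, -0.1278, 0.1786]
tool_rot: [-0.144, -3.138, 0.0]
contact_force: [-1.0, 0.8, 2.2]
width: 0.0156
grip_force: 35.0
```

>>> servo_tool --steps '[{"offset":[0.15,-0.01,0],"rot":[0,0,0],"grip":0},{"offset":[0.3,-0.02,0],"rot":[0,0,0],"grip":0},{"offset":[0.3,-0.02,0],"rot":[0,0,0],"grip":0}]'

```text
clock: 11.2
ee_pos: [0.4591, -0.1281, 0.1789]
tool_rot: [0.144, 3.137, -0.0]
contact_force: [-1.6, 0.5, 2.4]
width: 0.0153
grip_force: 35.0
```

>>> servo_tool --steps '[{"offset":[0.15,-0.01,0],"rot":[0,0,0],"grip":0},{"offset":[0.3,-0.03,0],"rot":[0,0,0],"grip":0},{"offset":[0.3,-0.03,0],"rot":[0,0,0],"grip":0}]'

```text
clock: 11.5
ee_pos: [0.462, -0.1283, 0.1788]
tool_rot: [0.144, 3.138, -0.0]
contact_force: [-1.0, 0.4, 2.4]
width: 0.0153
grip_force: 35.0
```

>>> servo_tool --steps '[{"offset":[0.15,-0.01,0],"rot":[0,0,0],"grip":0},{"offset":[0.3,-0.03,0],"rot":[0,0,0],"grip":0},{"offset":[0.3,-0.03,0],"rot":[0,0,0],"grip":0}]'

```text
clock: 11.8
ee_pos: [0.465, -0.1286, 0.1788]
tool_rot: [0.144, 3.138, -0.0]
contact_force: [-0.7, -0.0, 1.8]
width: 0.0156
grip_force: 35.0
```

>>> servo_tool --steps '[{"offset":[0.15,-0.01,0],"rot":[0,0,0],"grip":0},{"offset":[0.3,-0.03,0],"rot":[0,0,0],"grip":0},{"offset":[0.3,-0.03,0],"rot":[0,0,0],"grip":0}]'

```text
clock: 12.1
ee_pos: [0.4679, -0.1288, 0.1788]
tool_rot: [0.144, 3.138, -0.0]
contact_force: [-1.2, 0.7, 2.2]
width: 0.0154
grip_force: 35.0
```

>>> servo_tool --steps '[{"offset":[0.15,-0.01,0],"rot":[0,0,0],"grip":0},{"offset":[0.3,-0.03,0],"rot":[0,0,0],"grip":0},{"offset":[0.3,-0.03,0],"rot":[0,0,0],"grip":0}]'

```text
clock: 12.4
ee_pos: [0.4709, -0.1291, 0.1788]
tool_rot: [0.144, 3.138, -0.0]
contact_force: [-1.1, 0.7, 1.8]
width: 0.0155
grip_force: 35.0
```

>>> servo_tool --steps '[{"offset":[0.15,-0.01,0],"rot":[0,0,0],"grip":0},{"offset":[0.3,-0.03,0],"rot":[0,0,0],"grip":0},{"offset":[0.3,-0.03,0],"rot":[0,0,0],"grip":0}]'

```text
clock: 12.7
ee_pos: [0.4739, -0.1294, 0.1787]
tool_rot: [0.144, 3.138, -0.0]
contact_force: [-1.3, -0.1, 1.9]
width: 0.0152
grip_force: 35.0
```

>>> servo_tool --steps '[{"offset":[0.15,-0.01,0],"rot":[0,0,0],"grip":0},{"offset":[0.3,-0.03,0],"rot":[0,0,0],"grip":0},{"offset":[0.3,-0.03,0],"rot":[0,0,0],"grip":0}]'

```text
clock: 13.0
ee_pos: [0.4769, -0.1297, 0.1788]
tool_rot: [0.144, 3.138, -0.0]
contact_force: [-1.5, -1.2, 1.8]
width: 0.0155
grip_force: 35.0
```

>>> servo_tool --steps '[{"offset":[0.15,-0.02,0],"rot":[0,0,0],"grip":0},{"offset":[0.3,-0.05,0],"rot":[0,0,0],"grip":0},{"offset":[0.3,-0.05,0],"rot":[0,0,0],"grip":0}]'

```text
clock: 13.3
ee_pos: [0.48, -0.1302, 0.1788]
tool_rot: [0.144, 3.138, -0.0]
contact_force: [-0.7, 0.5, 1.5]
width: 0.0154
grip_force: 35.0
```

>>> servo_tool --steps '[{"offset":[0.15,-0.01,0],"rot":[0,0,0],"grip":0},{"offset":[0.3,-0.03,0],"rot":[0,0,0],"grip":0},{"offset":[0.3,-0.03,0],"rot":[0,0,0],"grip":0}]'

```text
clock: 13.6
ee_pos: [0.4834, -0.1305, 0.1788]
tool_rot: [0.143, 3.137, -0.0]
contact_force: [0.9, -0.1, -0.5]
width: 0.0155
grip_force: 35.0
```

>>> servo_tool --steps '[{"offset":[0,0,-0.3],"rot":[0,0,0],"grip":0},{"offset":[0,0,-0.5],"rot":[0,0,0],"grip":0},{"offset":[0,0,-0.5],"rot":[0,0,0],"grip":0}]'

```text
clock: 13.9
ee_pos: [0.483, -0.1303, 0.1735]
tool_rot: [0.144, 3.138, 0.0]
contact_force: [1.1, 0.9, -0.8]
width: 0.0152
grip_force: 35.0
```

In the hole, no resistance. Push on.

>>> servo_tool --steps '[{"offset":[0,0,-0.3],"rot":[0,0,0],"grip":0},{"offset":[0,0,-0.6],"rot":[0,0,0],"grip":0},{"offset":[0,0,-0.9],"rot":[0,0,0],"grip":0},{"offset":[0,0,-1.1],"rot":[0,0,0],"grip":0},{"offset":[0,0,-1.1],"rot":[0,0,0],"grip":0},{"offset":[0,0,-1.1],"rot":[0,0,0],"grip":0},{"offset":[0,0,-1.1],"rot":[0,0,0],"grip":0},{"offset":[0,0,-1.1],"rot":[0,0,0],"grip":0},{"offset":[0,0,-1.1],"rot":[0,0,0],"grip":0},{"offset":[0,0,-1.1],"rot":[0,0,0],"grip":0},{"offset":[0,0,-1.1],"rot":[0,0,0],"grip":0}]'

```text
clock: 15.0
ee_pos: [0.4828, -0.1305, 0.1628]
tool_rot: [0.144, 3.138, 0.0]
contact_force: [2.1, 1.3, 3.3]
width: 0.0152
grip_force: 35.0
```

>>> servo_tool --steps '[{"offset":[0,0,-0.1],"rot":[0,0,0],"grip":0},{"offset":[0,0,-0.1],"rot":[0,0,0],"grip":0},{"offset":[0,0,-0.1],"rot":[0,0,0],"grip":0},{"offset":[0,0,-0.1],"rot":[0,0,0],"grip":0},{"offset":[0,0,-0.1],"rot":[0,0,0],"grip":0},{"offset":[0,0,-0.1],"rot":[0,0,0],"grip":0},{"offset":[0,0,-0.1],"rot":[0,0,0],"grip":0},{"offset":[0,0,-0.1],"rot":[0,0,0],"grip":0}]'

```text
clock: 15.8
ee_pos: [0.4827, -0.1305, 0.1618]
tool_rot: [0.144, 3.138, 0.0]
contact_force: [3.2, 1.3, 3.7]
width: 0.0153
grip_force: 35.0
```

>>> servo_tool --steps '[{"offset":[0,0,1],"rot":[0,0,0],"grip":0},{"offset":[0,0,3],"rot":[0,0,0],"grip":0},{"offset":[0,0,6],"rot":[0,0,0],"grip":0},{"offset":[-0.2,-1,8.6],"rot":[0,0,0],"grip":0},{"offset":[-0.4,-4,8.6],"rot":[0,0,0],"grip":0},{"offset":[-0.7,-8,8.6],"rot":[0,0,0],"grip":0},{"offset":[-1,-12,8.6],"rot":[0,0,0],"grip":0},{"offset":[-1.3,-15.5,8.6],"rot":[0,0,0],"grip":0},{"offset":[-1.5,-18.5,8.6],"rot":[0,0,0],"grip":0},{"offset":[-1.6,-20.5,8.6],"rot":[0,0,0],"grip":0},{"offset":[-1.6,-21.4,8.6],"rot":[0,0,0],"grip":0},{"offset":[-1.6,-21.4,8.6],"rot":[0,0,0],"grip":0},{"offset":[-1.6,-21.4,8.6],"rot":[0,0,0],"grip":0}]'

```text
clock: 17.1
ee_pos: [0.4661, -0.3428, 0.2471]
tool_rot: [-0.142, -3.136, -0.003]
contact_force: [0.8, -0.4, -0.0]
width: 0.0152
grip_force: 35.0
```

Run:
```python
from h import *
st=ctrl.sense(); im=imaging.grab_frame("wrist")[:,:,::-1]
p=st['ee_pos'];print(st['clock'],p,st['tool_rot'],st['contact_force'],st['width'])
print('exp tip',proj("wrist",p-[0,0,.0595+.066],st),'rim',proj("wrist",[.466,-.3446,.095],st))
im2=imaging.grab_frame("scene")[:,:,::-1][60:260,300:500]
cv2.imwrite("pics/c4.png",np.hstack([cv2.resize(im[140:240,268:368],(400,400),interpolation=2),cv2.resize(im2,(400,400))]))
```

```text
17.1 [ 0.46608188 -0.34284213  0.24714531] [-1.42416562e-01 -3.13637580e+00 -3.04710848e-03] [ 0.83442182 -0.40081501 -0.03211256] 0.015162273279383229
exp tip [317.96701115 197.44245185] rim [316.28779548 191.0118822 ]
```

View pics/c4.png

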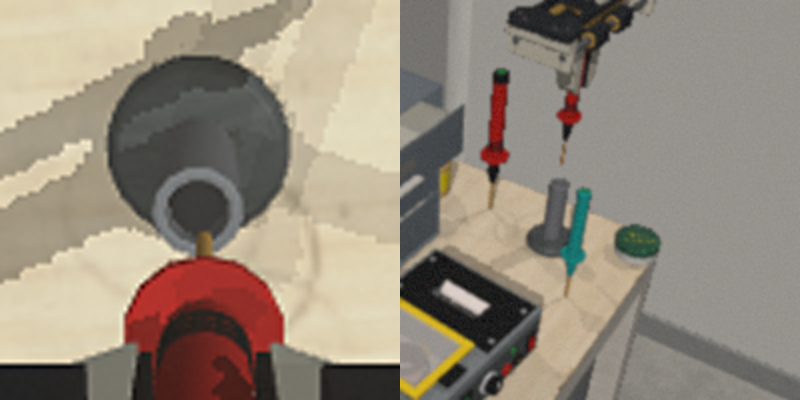

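>>> servo_tool --steps '[{"offset":[0,0,-1],"rot":[0,0,0],"grip":0},{"offset":[0,0,-3],"rot":[0,0,0],"grip":0},{"offset":[0,0,-5],"rot":[0,0,0],"grip":0},{"offset":[0,0,-7],"rot":[0,0,0],"grip":0},{"offset":[0,0,-8.3],"rot":[0,0,0],"grip":0},{"offset":[0,0,-9],"rot":[0,0,0],"grip":0},{"offset":[0,0,-9.3],"rot":[0,0,0],"grip":0},{"offset":[0,0,-9.3],"rot":[0,0,0],"grip":0}]'

```text
clock: 18.0
ee_pos: [0.4668, -0.3444, 0.1551]
tool_rot: [0.143, 3.138, -0.0]
contact_force: [-1.3, -0.1, -1.1]
width: 0.0156
grip_force: 35.0
```

>>> servo_tool --steps '[{"offset":[0,0,-0.1],"rot":[0,0,0],"grip":0},{"offset":[0,0,-0.1],"rot":[0,0,0],"grip":0},{"offset":[0,0,-0.1],"rot":[0,0,0],"grip":0.22},{"offset":[0,0,-0.1],"rot":[0,0,0],"grip":0.35},{"offset":[0,0,-0.1],"rot":[0,0,0],"grip":0.5},{"offset":[0,0,-0.1],"rot":[0,0,0],"grip":0.5},{"offset":[0,0,-0.1],"rot":[0,0,0],"grip":0.5},{"offset":[0,0,1],"rot":[0,0,0],"grip":0.5},{"offset":[0,0,4],"rot":[0,0,0],"grip":0.5},{"offset":[0,0,8],"rot":[0,0,0],"grip":0.5},{"offset":[0,0,12],"rot":[0,0,0],"grip":0.5},{"offset":[0,0,14],"rot":[0,0,0],"grip":0.5},{"offset":[0,0,14],"rot":[0,0,0],"grip":0.5},{"offset":[0,0,14],"rot":[0,0,0],"grip":0.5}]'

```text
clock: 19.4
ee_pos: [0.4666, -0.3445, 0.2955]
tool_rot: [0.144, 3.137, -0.001]
contact_force: [0.8, 0.1, -1.0]
width: 0.0459
grip_force: 0.0
```

Run:
```python
from h import *
st=ctrl.sense(); im=imaging.grab_frame("wrist")[:,:,::-1]
print(st['clock'],st['ee_pos'],st['width'])
im2=imaging.grab_frame("scene")[:,:,::-1][60:310,250:500]
cv2.imwrite("pics/c5.png",np.hstack([cv2.resize(im[60:260,218:418],(400,400)),cv2.resize(im2,(400,400))]))
```

```text
19.4 [ 0.4666047  -0.34449176  0.29546904] 0.045909578333736975
```

View pics/c5.png

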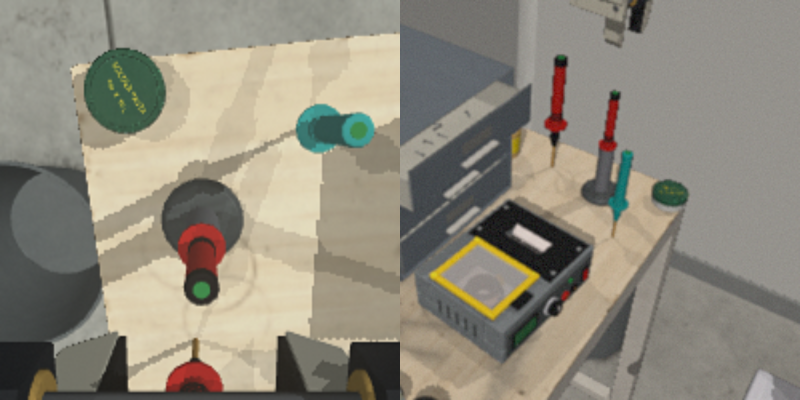

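The probe stands upright in its stand with the guard on the rim (wrist crop: guard at 202,245 and handle top at 202,290). The hood is shut, and the gripper is clear.

```bash
python3 -c "
from workcell import hand_in
print(hand_in())"
```

```text
the job is handed in; nothing more can be done
None
```

The job is handed in, with no verdict returned: I shut the hood, pushed the probe into the hidden test point until the force showed the contact at its stop (held about 1.5 s), and stood the probe back in its stand with the hood still shut.

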